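# Dock a battery pack under the drag leaf of a bench test cradle

## Robot

A 7-joint arm with a two-finger parallel gripper is mounted at the origin on the work surface. World frame = base frame: x ahead of the robot, y to its left, z up, the work surface at z = 0. Lengths are in m, angles in rad, forces in N, time in s.
With the tool pointing down it reaches from about 0.4 to 0.85 m from the base axis. Payload 4.5 kg.
Tool frame: the origin (TCP) lies at the very end of the fingers, on their centre line; the grasp point (between the pads) lies 19 mm behind it (r.grip_depth is the distance from the TCP to the grasp point, in m); z points along the fingers, x is the direction in which the jaws open and shut, and the axes are right-handed (so a half turn about z gives the same grasp; the last joint's range is limited). The gripper opens to 88 mm and grips with 3 to 60 N. Pads are 18 mm wide; open, the fingers measure 123 mm over their backs; the gripper's body (75 mm by 187 mm) begins 45 mm behind the grasp point.
Start: joints at [1.348, 0.689, -0.195, 1.565, 0.157, 0.902, -0.215], TCP at [0.159, -0.605, 0.239] pointing down, gripper open.
Joint ranges: [-3.01, 3.01], [-0.46, 2.08], [-1.47, 1.51], [0.13, 2.56], [-1, 4.14], [0.04, 2.09], [-2.66, 2.66]. Speed limits (rad/s): [2.57, 2.57, 3.14, 3.14, 3.14, 3.14, 3.14].

## Interface

Orientations are given as a unit quaternion [x, y, z, w].
In Python, from plant import r gives the robot as it stands. The module is installed in compiled form; this text tells all that it offers.
- The arm moves only by the shell command python3 -m jog 'ROWS' [FORCE]. ROWS is JSON, a list of rows, each a list of 5 numbers: the shift along the tool's x, y, z in units of 1 m (1.0 is 1 m), then the turn about the tool's z in units of 360 degrees (1.0 is 360 degrees), then the closure, from 0 (fully open) to 1 (shut). In form: [[dx, dy, dz, yaw, fingers], ...]. A call has 1 to 20 rows; each row shifts and turns the commanded pose from where the row before left it, along the tool's axes as they then stand; what a row does not reach is not made up. A row lasts 1/10 s, in which the tool goes at most 50 mm and 8.59 degrees, less where a joint would pass 70% of its speed; a pose out of reach is approached as far as the arm can. A call with a number of a shift or a turn outside -1 to 1 is refused whole. A call with a gripper value outside its range is refused whole. The fingers move at their own pace and stop on an object; FORCE is the grip in N (left out, the last holds). Time passes only in rows, so rows that do not move let the fingers close. It gives the time, the measured TCP pose, the force and the opening at its end, in the units of the state.
- r.get_state(): the state, without advancing time (a new reading comes with each control period).
- r.snapshot(name): name is "side" or "top"; returns the picture (480x640x3 uint8, red, green, blue); there is no depth.
- r.get_calibration(name): a dict with "mtx" (3x3 intrinsics, pixels), "R" (3x3) and "t" (3): a world point X has camera coordinates R X + t. Camera axes: x right, y down, z forward; pixel columns grow to the right and rows downward; lengths in m; the calibration is good to about 2 mm. A picture is of the moment at which its call begins. get_calibration takes no time and is no camera call.
- r.finish_job(): hands the job in, once; it reports no verdict.
Trained networks look in the newest picture that a camera, given by its name, has taken for a name from the list of things; names that differ only in an ending like _2 or _b are one class to them, and where a whole thing is asked for, a point or a joint stands for the part that bears it (a point fixed in the world has none). Each returns a list of dicts, best first, with "score" (0 to 1); they miss things now and then, are a little off and sometimes report something else, mostly with a low value. They report only what shows in the picture. A call takes as long as a camera call. They do not tell look-alikes from the thing itself.
- r.cut_out(thing, camera): "pixels" (480x640 bool, what is visible of it) and "rect" ([left, top, right, bottom] in pixels, round what is visible of it).
The state is a dict: "clock": time; "q": joint angles; "qd": joint speeds; "joint_torque": joint torques, N m; "tool_pos": TCP position; "eef_rot": TCP orientation; "contact_force": force on the tool from outside, world axes, zero at the start; "moment": the same for the moment, N m; "opening": opening from 0.0 (shut) to 1.0 (fully open).
Only numpy, scipy, OpenCV 4.12 (cv2) and the standard library are available. Lean on these libraries where they do the work, as an engineer would, in place of code of your own. Each camera call takes 0.05 s, during which the arm holds its last target.

## Task

Dock the flat battery pack in the test cradle: with a fingertip on the low shelf at its rear, press the pack down hard until the sprung bed is fully down, and keep it pressed while you slide it forward under the bridge and its drag leaf, until its nose rests against the end stop and the bed springs back up behind it. Only press and push the pack, never lift it or tip it up; leave the tools and parts around the cradle where they are, and finish clear of everything.

Things in the scene. Friction and masses are not known exactly. Their poses are not given: they have to be found in the camera images.
- cradle: Test cradle fixed to the bench: black base 213 x 86 mm, x = -105 to 108 mm, rear end (-x) open. Origin on the bench surface on the middle line; local +x is the sliding direction, z up. Channel floor 16 mm above the bench, 64 mm wide between aluminium side guides (10 mm thick, tops 30 mm above the bench). The sprung bed lies in the floor at x = -80 to -22 mm.
- bridge (a point): Middle of the underside of the fixed aluminium bridge across the cradle's channel: at x = 31 mm in the cradle's frame, 38 mm above the bench. The bridge spans x = 24 to 38 mm, its top 50 mm above the bench. Axes as the cradle's.
- stop (a point): Middle of the face of the cradle's end stop at floor level: x = 95 mm in the cradle's frame, 16 mm above the bench; the stop's top is 30 mm above the bench. Axes as the cradle's.
- pack: Flat grey loose battery pack, 110 x 60 mm, 0.2 to 0.4 kg, slick (friction about 0.25 in the channel), on the raised bed, local +x to the bridge. Origin: centre of its underside, 24 mm above the bench at the start, 16 mm when pressed down on the channel floor. Front 75 mm is 20 mm thick: unpressed, its nose butts against the bridge; pressed, it clears it by 2 mm. Fully home its origin is at x = 40 mm of the cradle's frame.
- shelf (a point): Point on top of the pack's low rear press shelf, at its middle: 37.5 mm behind the pack's origin, 12 mm above its underside. The shelf is 35 mm long (x = -55 to -20 mm of the pack), 60 mm wide; in front of it, 17.5 mm ahead of this point, an upright step face 8 mm high to push against. Fully home that step is 4 mm short of the bridge. Axes as the pack's.
- bed (a joint): Sprung steel bed plate (58 x 40 mm) under the pack: 0 when up (top 24 mm above the bench), 0.008 m when pressed level with the channel floor (hard stop at 0.0085). The spring pushes up with 5 N when up, 8.5 N when down, less the pack's weight to be overcome. Once the tail of the pack has slid past its front edge it springs back to 0 and stands behind the pack.
- leaf (a joint): Drag leaf: sprung steel strip 40 mm long, 30 mm wide, hinged in the bridge and sloping down forward to a rolled tip 69 mm ahead of the cradle's origin and about 26 mm above the bench. 0 at rest, grows as the tip is lifted; about 0.2 rad when it rides on top of the fully pressed pack, on which it then bears with about 5 N. The pack's nose lifts it by itself when pushed under.
- screwdriver: Loose screwdriver, 170 mm, lying beside the cradle; leave it. Origin on its underside.
- wrench: Loose steel wrench, 150 mm, lying beside the cradle; leave it. Origin on its underside.
- grease_jar: Loose small jar, 42 mm across, 40 mm high, beside the cradle; leave it. Origin under its centre.
- hub_cone: Loose steel hub cone, 32 mm across, 30 mm high, beside the cradle; leave it. Origin under its centre.
- lockring: Loose dark steel ring, 44 mm across, 9 mm high, beside the cradle; leave it. Origin under its centre.
- oil_bottle: Loose bottle, 48 mm across, 130 mm high, to the robot's left; leave it. Origin under its centre.
- bolt_cup: Loose steel cup, 64 mm across, 50 mm high, to the robot's right; leave it. Origin under its centre.
Things that resemble listed ones, but are neither listed nor needed, are in the scene too. What is meant by the pack is not brown, and is the smaller of those in its own colour. What is shaped like the cradle but purple or yellow is not meant.

How it is judged:
On the way, in this order (a step that is already met when the one before it is completed fails the run):
1. the pack is pressed down with the bed, its nose still short of the bridge's far side (value of joint bed above 0.006 m and x of pack in the frame of cradle below -0.018 m and contact force between the fingers and pack above 1 N), for 0.05 s.
2. the nose has lifted the drag leaf while the pack is held down on the bed (value of joint leaf above 0.12 rad and value of joint bed above 0.006 m and contact force between the fingers and pack above 1 N), for 0.05 s.
At the end, for the whole second after the job is handed in: The pack lies at rest and level (within 0.04 rad) on the channel floor (within 2.5 mm), its nose within 4 mm of the end stop, the drag leaf riding on its top (leaf above 0.12 rad), the bed back up behind it (within 1.5 mm) (x of pack in the frame of cradle above 0.036 m and z of pack in the frame of cradle below 0.0185 m and angle between pack's own z axis and vertical below 0.04 rad and value of joint bed below 0.0015 m and value of joint leaf above 0.12 rad and linear speed of pack below 0.01 m/s); the robot touches nothing.
It fails at once if the pack was lifted more than 10 mm off its starting height, or tipped by more than 0.3 rad (z of pack in the frame of cradle above 0.034 m or angle between pack's own z axis and vertical above 0.3 rad).
It fails at once if a tool or part around the cradle was moved by more than 25 mm (distance of any of screwdriver, wrench, grease_jar, hub_cone, lockring, oil_bottle, bolt_cup from where it was at the start of the episode above 0.025 m).
It also fails if it takes over 38 s, if anything falls off the work surface, if the arm or the gripper's body presses on something with over 40 N, if the wrist force passes 120 N, or if a joint passes its speed limit or range.

## Working session

There is one attempt and no reset: what is moved stays moved. The work goes in short steps, Python scripts to look and compute and a shell command to move; the robot and the scene stay as the last step left them, time stands still between calls to the robot, and variables do not carry over. Pictures are saved under pics/ and viewed, and the job is handed in when it is done.

```bash
mkdir -p pics; python3 - <<'E'
from plant import r
import cv2
for n in("side","top"):
    im=r.snapshot(n); cv2.imwrite(f"pics/{n}0.png",im[:,:,::-1])
    c=r.get_calibration(n); print(n,c)
s=r.get_state(); print(s)
E
```

```text
side {'mtx': array([[437.54355051,   0.        , 321.11117058],
       [  0.        , 437.54355051, 244.00259472],
       [  0.        ,   0.        ,   1.        ]]), 'R': array([[ 0.99659187, -0.08197155,  0.00923647],
       [-0.04597589, -0.64492329, -0.76286314],
       [ 0.06848989,  0.75983855, -0.64649402]]), 't': array([-0.50239576,  0.0808583 ,  0.94862637])}
top {'mtx': array([[577.99429453,   0.        , 325.52992632],
       [  0.        , 577.99429453, 242.125982  ],
       [  0.        ,   0.        ,   1.        ]]), 'R': array([[-0.01034336, -0.99966184,  0.02385824],
       [-0.99502183,  0.00792443, -0.09934168],
       [ 0.09911903, -0.02476699, -0.99476732]]), 't': array([-0.02288597,  0.5248891 ,  1.37468826])}
{'clock': 0.1, 'q': array([ 1.34782423,  0.6898819 , -0.1944908 ,  1.56620084,  0.15731038,
        0.90250784, -0.21512962]), 'qd': array([-3.95860414e-04, -8.70325882e-06,  3.23405560e-04, -2.34940823e-03,
        1.10214777e-03, -6.91964039e-04,  1.86761302e-03]), 'joint_torque': array([-3.10972253e-03, -5.28502572e+01, -1.27126280e+00, -1.53837132e+01,
       -5.25449077e-02,  1.97490561e-03,  3.81089865e-05]), 'tool_pos': array([ 0.15852557, -0.60399462,  0.2380113 ]), 'eef_rot': array([ 7.91828219e-01, -6.10743337e-01, -6.78654186e-04, -4.31612609e-04]), 'contact_force': array([ 0.3734168 , -0.42814873,  0.58178374]), 'moment': array([ 0.00350065, -0.01166622,  0.03462805]), 'opening': 1.0019437511711005}
```

View pics/side0.png

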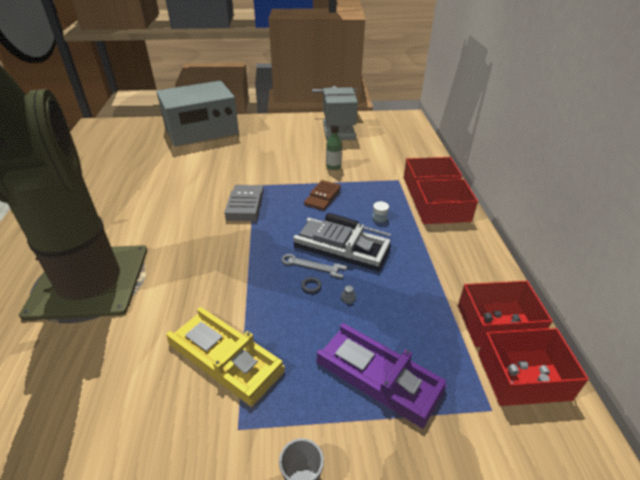

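View pics/top0.png

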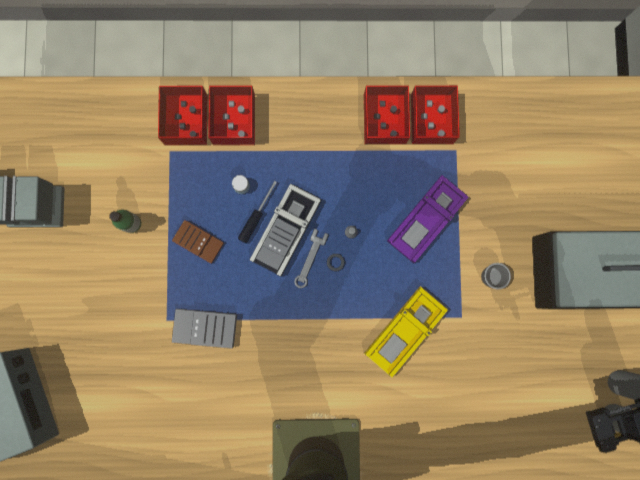

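Possible packs in the top picture are the grey one in the black/aluminium cradle (280,235), a larger grey one on the bench (205,328) and a brown one (198,242). Possible cradles are black (285,230), purple (428,220) and yellow (407,332). I choose the grey pack in the black cradle and will check it in a crop.

```bash
cat > h.py <<'E'
import numpy as np, cv2
from plant import r
def proj(n,X):
    c=r.get_calibration(n); X=np.atleast_2d(X)
    p=(c["R"]@X.T).T+c["t"]; p=(c["mtx"]@p.T).T
    return p[:,:2]/p[:,2:]
def back(n,uv,z):
    c=r.get_calibration(n); d=c["R"].T@np.linalg.inv(c["mtx"])@np.array([uv[0],uv[1],1.]); o=-c["R"].T@c["t"]
    return o+d*(z-o[2])/d[2]
E
python3 - <<'E'
from h import *
for n,(a,b,c,d) in {"top":(235,170,345,290),"side":(280,200,410,280)}.items():
    im=cv2.imread(f"pics/{n}0.png")[b:d,a:c]
    s=min(800/(c-a),600/(d-b)); print(n,s)
    s=5 if n=="top" else 6
    cv2.imwrite(f"pics/{n}0c.png",cv2.resize(im,None,fx=s,fy=s,interpolation=cv2.INTER_CUBIC))
im=r.snapshot("top")
for t in("cradle","pack"):
    for o in r.cut_out(t,"top"):
        m=o["pixels"].astype(np.uint8); cs,_=cv2.findContours(m,0,2)
        print(t,o["score"],o["rect"],cv2.minAreaRect(max(cs,key=cv2.contourArea)))
E
```

```text
top 5.0
side 6.153846153846154
cradle 0.97 [364.1, 285.5, 446.3, 376.8] ((406.0218200683594, 331.7552490234375), (39.574092864990234, 89.13229370117188), 40.10091018676758)
cradle 0.88 [249.9, 185.2, 320.4, 274.5] ((285.00225830078125, 230.11573791503906), (37.250389099121094, 87.3795166015625), 27.512004852294922)
cradle 0.64 [255.3, 220.0, 296.1, 269.4] ((276.7000427246094, 244.1000213623047), (25.491174697875977, 46.957427978515625), 26.56505012512207)
cradle 0.57 [388.6, 177.5, 469.8, 265.4] ((427.068603515625, 219.14410400390625), (35.73386764526367, 87.06875610351562), 39.52262878417969)
pack 0.79 [260.0, 220.0, 298.2, 268.3] ((277.1949768066406, 244.06651306152344), (25.05956268310547, 45.85222625732422), 28.300758361816406)
pack 0.76 [172.4, 307.7, 238.8, 348.1] ((203.860595703125, 328.4869689941406), (62.22713851928711, 34.53606414794922), 5.355824947357178)
pack 0.57 [170.1, 223.0, 226.2, 261.2] ((197.49221801757812, 242.37045288085938), (47.72378158569336, 26.777143478393555), 30.25643539428711)
pack 0.49 [331.4, 258.3, 342.0, 273.9] ((335.0, 262.5), (17.0, 16.0), 90.0)
```

View pics/top0c.png

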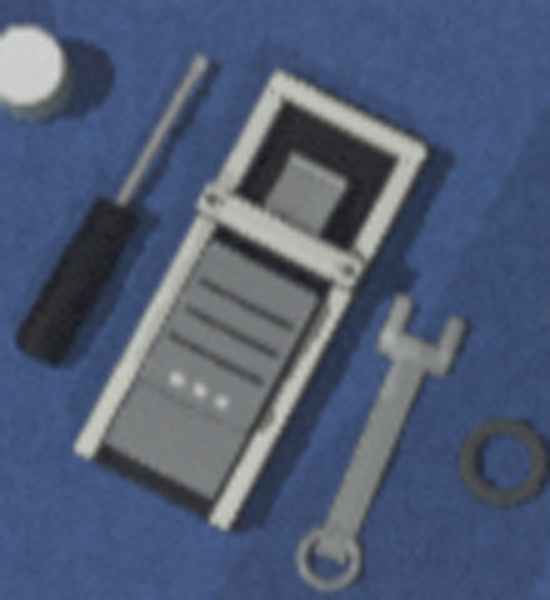

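View pics/side0c.png

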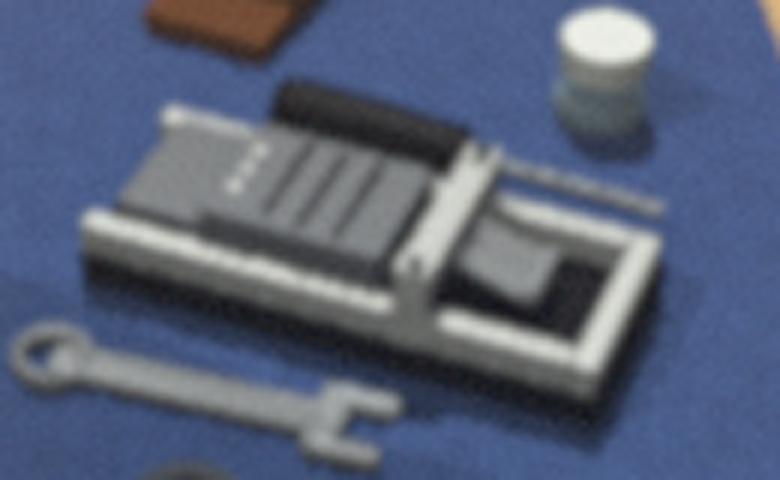

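```bash
cat > fit.py <<'E'
from h import *
from scipy.optimize import least_squares
L=np.array([[.108,.042,.03],[.108,-.042,.03],[-.105,-.042,.03],[-.105,.042,.03]])
T=np.array([[278,71],[430,150],[222,530],[74,455]])/5+[235,170]
S=np.array([[662,236],[596,368],[83,216],[165,105]])/6+[280,200]
def W(p,X):
    c,s=np.cos(p[2]),np.sin(p[2]); X=np.atleast_2d(X)
    return np.c_[p[0]+c*X[:,0]-s*X[:,1],p[1]+s*X[:,0]+c*X[:,1],X[:,2]]
f=lambda p:np.r_[(proj("top",W(p,L))-T).ravel(),(proj("side",W(p,L))-S).ravel()]
ft=lambda p:f(p)[:8]
fs=lambda p:f(p)[8:]
if __name__=="__main__":
    for g in(f,ft,fs):
        o=least_squares(g,[.55,.09,-.5]); print(o.x,np.degrees(o.x[2]),g(o.x).round(1))
    o=least_squares(f,[.55,.09,-.5]); p=o.x
    np.save("cradle.npy",p)
    for n in("top","side"):
        im=cv2.imread(f"pics/{n}0.png")
        a,b,c,d,s=(235,170,345,290,5) if n=="top" else (280,200,410,280,6)
        im=cv2.resize(im[b:d,a:c],None,fx=s,fy=s,interpolation=2)
        def poly(X,col):
            q=((proj(n,W(p,X))-[a,b]+.5)*s).astype(int); cv2.polylines(im,[q.reshape(-1,1,2)],True,col,1)
        poly(L,(0,0,255))
        poly(np.array([[.024,.042,.05],[.024,-.042,.05],[.038,-.042,.05],[.038,.042,.05]]),(0,255,0))
        x0=-.031
        for k,col in((0,(0,255,255)),(-.006,(255,0,255))):
            x=x0+k
            poly(np.array([[x+.055,.03,.044],[x+.055,-.03,.044],[x-.02,-.03,.044],[x-.02,.03,.044]]),col)
            poly(np.array([[x-.055,.03,.036],[x-.055,-.03,.036],[x-.02,-.03,.036],[x-.02,.03,.036]]),col)
        cv2.imwrite(f"pics/{n}_fit.png",im)
E
python3 fit.py
```

```text
[ 0.55485741  0.07096392 -0.49341838] -28.270790582658133 [-0.3 -1.2 -0.2 -1.1  0.1  0.4 -1.2 -0.9 -0.1  0.6 -0.2  1.  -1.8  1.
 -0.3 -0.1]
[ 0.55324464  0.07002512 -0.49386128] -28.296166901061035 [ 0.1 -0.5  0.2 -0.4  0.5  1.1 -0.8 -0.2]
[ 0.55656823  0.07334596 -0.49306454] -28.250516993124663 [ 0.4 -0.1  0.4  0.2 -1.1  0.3  0.3 -0.7]
```

View pics/top_fit.png

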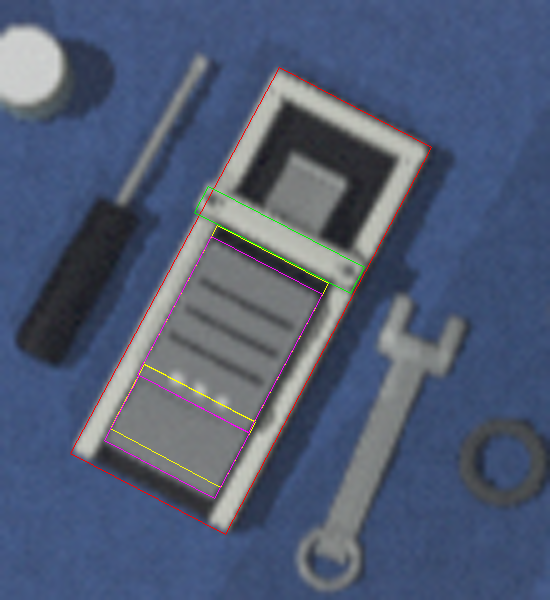

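View pics/side_fit.png

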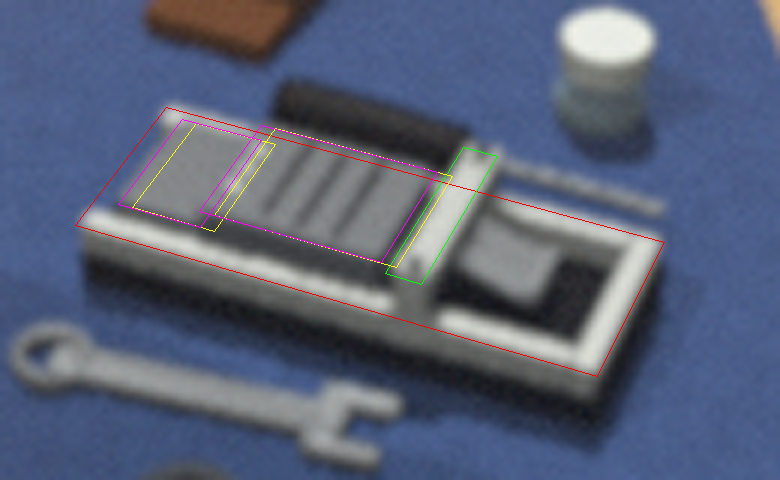

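The crop confirms it: the smaller grey pack has its shelf at the rear and sits in the black/aluminium cradle. The cradle is at about (0.555, 0.071) with yaw -28.3°, and the pack's x in it is about -38 mm. I'll approach high with the fingers shut.

```bash
python3 -m jog '[[-0.0144,-0.0289,0,0,1],[-0.0144,-0.0289,0,0,1],[-0.0144,-0.0289,0,0,1],[-0.0144,-0.0289,0,0,1],[-0.0144,-0.0289,0,0,1],[-0.0144,-0.0289,0,0,1],[-0.0144,-0.0289,0,0,1],[-0.0144,-0.0289,0,0,1],[-0.0144,-0.0289,0,0,1],[-0.0144,-0.0289,0,0,1],[-0.0144,-0.0289,0,0,1],[-0.0144,-0.0289,0,0,1]]' 30 
python3 -m jog '[[-0.0283,-0.0102,0,0,1],[-0.0283,-0.0102,0,0,1],[-0.0283,-0.0102,0,0,1],[-0.0283,-0.0102,0,0,1],[-0.0283,-0.0102,0,0,1],[-0.0283,-0.0102,0,0,1],[-0.0283,-0.0102,0,0,1],[-0.0283,-0.0102,0,0,1],[-0.0283,-0.0102,0,0,1],[-0.0283,-0.0102,0,0,1],[-0.0283,-0.0102,0,0,1],[-0.0283,-0.0102,0,0,1],[-0.0283,-0.0102,0,0,1],[-0.0283,-0.0102,0,0,1],[-0.0283,-0.0102,0,0,1],[0,0,0,0,1]]'
python3 -c "
from h import *
print(r.get_state()['q'])"
```

```text
clock: 1.45
tool_pos: [0.4512, -0.3483, 0.2387]
eef_rot: [0.792, -0.611, 0.0, 0.0]
contact_force: [0.8, -0.5, -0.5]
opening: 0.004
clock: 3.05
tool_pos: [0.4907, 0.1056, 0.2388]
eef_rot: [0.794, -0.608, -0.001, -0.002]
contact_force: [-0.4, -0.1, -0.0]
opening: 0.002
[-0.231979    0.52765451 -0.10824218  1.93467949  0.08184026  0.68115327
 -1.69548863]
```

```bash
python3 -m jog '[[0,0,0,-0.0223,1],[0,0,0,-0.0223,1],[0,0,0,-0.0223,1],[0,0,0,-0.0223,1],[0,0,0,-0.0223,1],[0,0,0,-0.0223,1],[0,0,0,-0.0223,1],[0,0,0,-0.0223,1],[0,0,0,-0.0223,1],[0,0,0,-0.0223,1],[0,0,0,-0.0223,1],[0,0,0,-0.0223,1],[0,0,0,-0.0223,1],[0,0,0,-0.0223,1],[0,0,0,-0.0223,1],[0,0,0,-0.0223,1],[0,0,0,-0.0223,1],[0,0,0,0,1]]' 
cat > goal.py <<'E'
# tool pose in cradle frame, and delta to target (cradle x,y, world z) in tool axes
import sys
from h import *
from scipy.spatial.transform import Rotation as Ro
p=np.load("cradle.npy"); s=r.get_state(); R=Ro.from_quat(s["eef_rot"]).as_matrix(); t=s["tool_pos"]
c,sn=np.cos(p[2]),np.sin(p[2]); C=np.array([[c,-sn,0],[sn,c,0],[0,0,1]])
o=np.array([p[0],p[1],0])
print("clk",s["clock"],"cradle-frame tcp",(C.T@(t-o)).round(4),"toolx angle in cradle",np.degrees(np.arctan2(*(C.T@R[:,0])[[1,0]])).round(2),"tilt",R[:,2].round(4),"F(cradle)",(C.T@s["contact_force"]).round(1),"q",s["q"].round(2))
if len(sys.argv)>1:
    g=o+C@np.array(list(map(float,sys.argv[1:4]))); print("delta tool",(R.T@(g-t)).round(4))
E
python3 goal.py -0.070 0 0.07
```

```text
clock: 4.85
tool_pos: [0.4904, 0.0989, 0.2384]
eef_rot: [0.861, 0.509, -0.0, 0.0]
contact_force: [-0.9, 0.5, 0.0]
opening: 0.002
clk 4.85 cradle-frame tcp [-0.07   -0.0059  0.2384] toolx angle in cradle 89.41 tilt [-7.e-04 -5.e-04 -1.e+00] F(cradle) [-1.1 -0.   0. ] q [ 0.21  0.63 -0.81  1.92  0.6   0.86  0.15]
delta tool [0.006  0.     0.1684]
```

```bash
python3 -m jog '[[0.001,0,0.025,-0.0016,1],[0.001,0,0.025,0,1],[0.001,0,0.025,0,1],[0.001,0,0.025,0,1],[0.001,0,0.025,0,1],[0.001,0,0.025,0,1],[0,0,0.016,0,1],[0,0,0,0,1],[0,0,0,0,1]]' 
python3 goal.py -0.070 0 0.036
python3 - <<'E'
from h import *
for n,(a,b,c,d,s) in {"top":(235,170,345,290,5),"side":(280,180,410,280,6)}.items():
    im=r.snapshot(n)[:,:,::-1][b:d,a:c]
    cv2.imwrite(f"pics/{n}1c.png",cv2.resize(im,None,fx=s,fy=s,interpolation=cv2.INTER_CUBIC))
E
```

```text
clock: 5.75
tool_pos: [0.4934, 0.1051, 0.073]
eef_rot: [0.859, 0.512, -0.0, 0.0]
contact_force: [-0.2, -0.5, 0.2]
opening: 0.009
clk 5.75 cradle-frame tcp [-0.0703  0.001   0.073 ] toolx angle in cradle 89.92 tilt [ 0.e+00 -6.e-04 -1.e+00] F(cradle) [ 0.  -0.5  0.2] q [ 0.02  0.87 -0.54  2.04  0.95  0.5  -0.15]
delta tool [-0.001   0.0003  0.037 ]
```

View pics/side1c.png

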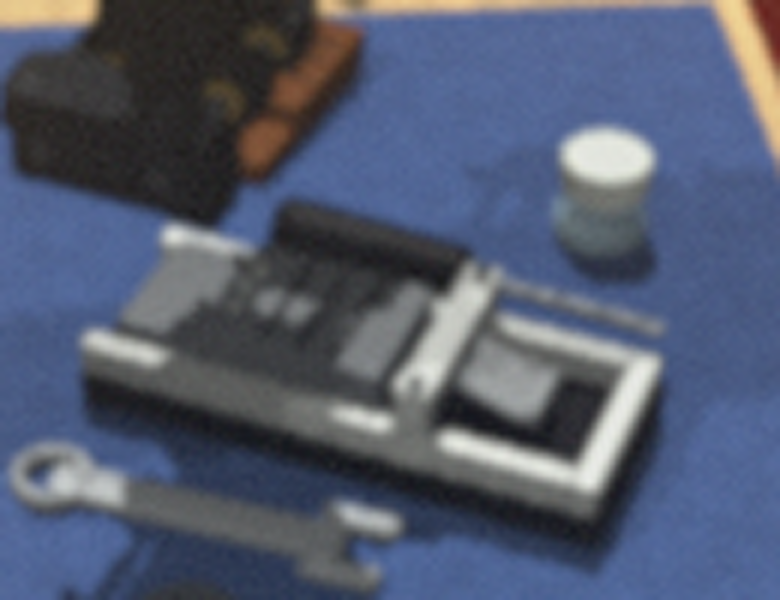

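View pics/top1c.png

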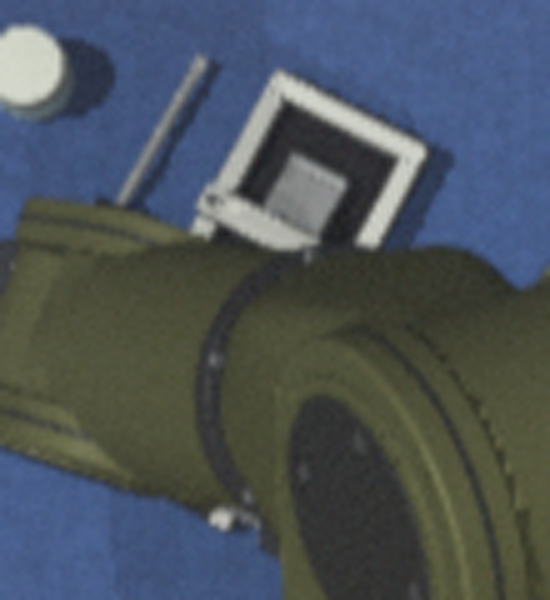

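```bash
python3 - <<'E'
from h import *
s=r.get_state(); im=r.snapshot("side")[:,:,::-1].copy()
u=proj("side",s["tool_pos"])[0]; print(u)
im=im[100:300,220:420]; im=cv2.resize(im,None,fx=3,fy=3,interpolation=2)
cv2.circle(im,tuple(((u-[220,100]+.5)*3).astype(int)),4,(0,0,255),1)
cv2.imwrite("pics/side2.png",im)
E
```

```text
[313.31638773 215.52754505]
```

View pics/side2.png

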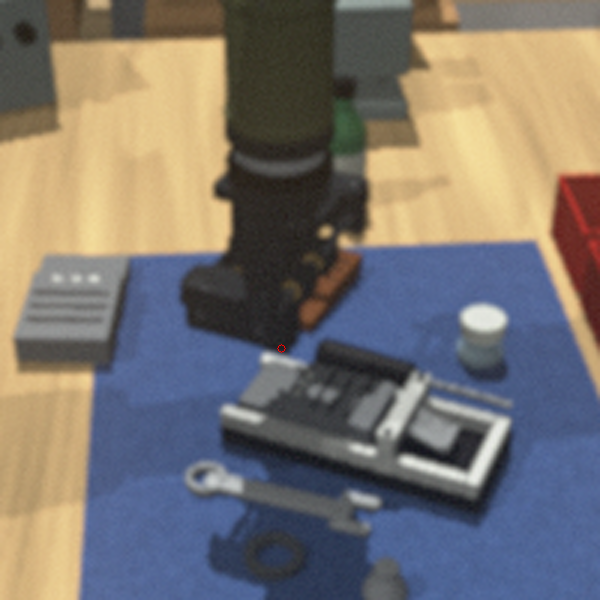

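The side picture shows the shut fingers above the shelf, with the tip projected at full-image pixel (313,216). Next I lower to contact.

```bash
python3 -m jog '[[-0.001,0,0.015,0,1],[0,0,0.015,0,1],[0,0,0.002,0,1],[0,0,0,0,1],[0,0,0,0,1]]' ; python3 goal.py 
python3 -m jog '[[0,0,0.002,0,1],[0,0,0.002,0,1],[0,0,0.002,0,1],[0,0,0,0,1],[0,0,0,0,1]]' ; python3 goal.py 
```

```text
clock: 6.4
tool_pos: [0.4933, 0.1047, 0.0415]
eef_rot: [0.858, 0.513, 0.001, 0.0]
contact_force: [0.7, 0.1, -0.7]
opening: 0.007
clk 6.4 cradle-frame tcp [-0.0702  0.0006  0.0415] toolx angle in cradle 90.02 tilt [ 1.2e-03  5.0e-04 -1.0e+00] F(cradle) [ 0.6  0.5 -0.7] q [-0.02  0.91 -0.47  2.05  1.03  0.43 -0.23]
clock: 6.9
tool_pos: [0.4931, 0.1046, 0.0348]
eef_rot: [0.858, 0.513, 0.0, 0.0]
contact_force: [0.2, 0.2, 2.5]
opening: 0.004
clk 6.9 cradle-frame tcp [-0.0703  0.0003  0.0348] toolx angle in cradle 90.03 tilt [ 5.e-04 -1.e-04 -1.e+00] F(cradle) [0.  0.3 2.5] q [-0.03  0.93 -0.45  2.05  1.05  0.41 -0.24]
```

```bash
python3 -m jog '[[0,0,0.002,0,1],[0,0,0.002,0,1],[0,0,0.002,0,1],[0,0,0,0,1],[0,0,0,0,1]]' ; python3 goal.py 
python3 -m jog '[[0,0,0.001,0,1],[0,0,0.001,0,1],[0,0,0,0,1],[0,0,0,0,1]]' ; python3 goal.py 
```

```text
clock: 7.4
tool_pos: [0.4931, 0.1046, 0.0287]
eef_rot: [0.858, 0.513, 0.0, 0.0]
contact_force: [0.6, -0.3, 4.8]
opening: 0.004
clk 7.4 cradle-frame tcp [-0.0703  0.0004  0.0287] toolx angle in cradle 90.04 tilt [ 5.e-04 -1.e-04 -1.e+00] F(cradle) [0.7 0.1 4.8] q [-0.04  0.93 -0.44  2.05  1.06  0.4  -0.26]
clock: 7.8
tool_pos: [0.4931, 0.1046, 0.0284]
eef_rot: [0.858, 0.513, 0.001, 0.001]
contact_force: [-3.0, -1.2, 22.7]
opening: 0.008
clk 7.8 cradle-frame tcp [-0.0703  0.0003  0.0284] toolx angle in cradle 90.06 tilt [ 2.1e-03 -6.0e-04 -1.0e+00] F(cradle) [-2.1 -2.4 22.7] q [-0.04  0.93 -0.43  2.05  1.07  0.4  -0.26]
```

```bash
python3 -m jog '[[0,0.002,0,0,1],[0,0.002,0,0,1],[0,0.002,0,0,1],[0,0.002,0,0,1],[0,0.002,0,0,1],[0,0,0,0,1]]' ; python3 goal.py
```

```text
clock: 8.4
tool_pos: [0.5004, 0.1024, 0.0284]
eef_rot: [0.858, 0.514, 0.001, -0.002]
contact_force: [-5.0, 1.6, 21.7]
opening: 0.004
clk 8.4 cradle-frame tcp [-0.0629  0.0019  0.0284] toolx angle in cradle 90.18 tilt [-1.0e-04  3.6e-03 -1.0e+00] F(cradle) [-5.1 -1.  21.7] q [-0.02  0.94 -0.46  2.03  1.05  0.42 -0.22]
```

```bash
python3 -m jog '[[0,0.003,0,0,1],[0,0.003,0,0,1],[0,0.003,0,0,1],[0,0.003,0,0,1],[0,0.003,0,0,1],[0,0,0,0,1]]' ; python3 goal.py
python3 - <<'E'
from h import *
im=r.snapshot("side")[180:280,280:410,::-1]
cv2.imwrite("pics/side3.png",cv2.resize(im,None,fx=6,fy=6,interpolation=2))
E
```

```text
clock: 9.0
tool_pos: [0.5143, 0.0956, 0.0284]
eef_rot: [0.858, 0.514, 0.001, -0.002]
contact_force: [-4.2, 2.1, 20.6]
opening: 0.005
clk 9.0 cradle-frame tcp [-0.0474  0.0025  0.0284] toolx angle in cradle 90.17 tilt [ 8.0e-04  4.2e-03 -1.0e+00] F(cradle) [-4.7 -0.2 20.6] q [ 0.02  0.95 -0.48  2.    1.02  0.45 -0.17]
```

View pics/side3.png

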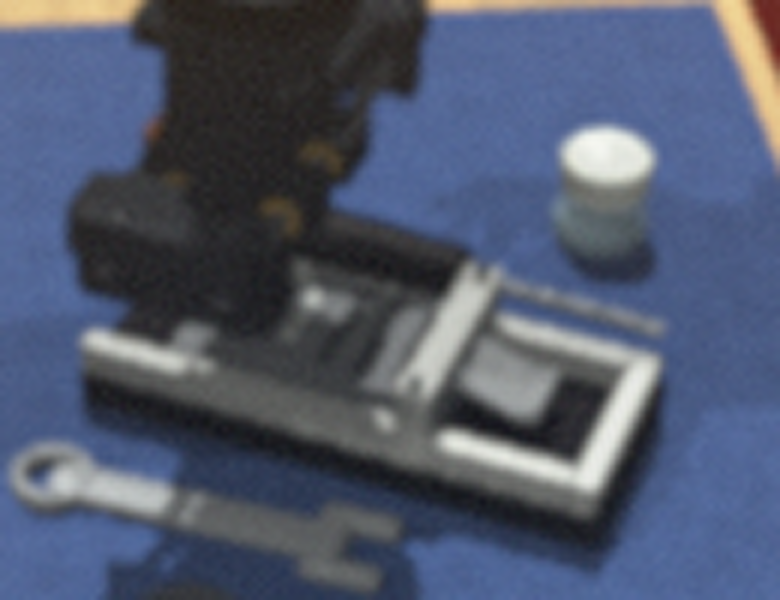

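```bash
python3 -m jog '[[0,0.003,0,0,1],[0,0.003,0,0,1],[0,0.003,0,0,1],[0,0.003,0,0,1],[0,0.003,0,0,1],[0,0,0,0,1]]' ; python3 goal.py
python3 -m jog '[[0,0.003,0,0,1],[0,0.003,0,0,1],[0,0.003,0,0,1],[0,0.003,0,0,1],[0,0,0,0,1]]' ; python3 goal.py
```

```text
clock: 9.65
tool_pos: [0.5246, 0.0901, 0.0284]
eef_rot: [0.857, 0.515, 0.0, -0.003]
contact_force: [-10.3, 4.6, 24.1]
opening: 0.003
clk 9.65 cradle-frame tcp [-0.0357  0.0026  0.0284] toolx angle in cradle 90.27 tilt [-0.0033  0.0059 -1.    ] F(cradle) [-11.2  -0.8  24.1] q [ 0.05  0.96 -0.51  1.96  0.99  0.49 -0.11]
clock: 10.15
tool_pos: [0.5359, 0.0841, 0.0284]
eef_rot: [0.857, 0.515, 0.0, -0.003]
contact_force: [-8.8, 3.2, 22.9]
opening: 0.007
clk 10.15 cradle-frame tcp [-0.0229  0.0026  0.0284] toolx angle in cradle 90.25 tilt [-0.0024  0.0053 -1.    ] F(cradle) [-9.3 -1.3 22.9] q [ 0.07  0.97 -0.52  1.93  0.97  0.51 -0.07]
```

```bash
python3 -m jog '[[0,0.003,0,0,1],[0,0.003,0,0,1],[0,0.003,0,0,1],[0,0.003,0,0,1],[0,0,0,0,1]]' ; python3 goal.py
python3 - <<'E'
from h import *
im=r.snapshot("side")[180:280,280:410,::-1]
cv2.imwrite("pics/side4.png",cv2.resize(im,None,fx=6,fy=6,interpolation=2))
E
```

```text
clock: 10.65
tool_pos: [0.5474, 0.078, 0.0284]
eef_rot: [0.857, 0.515, 0.001, -0.002]
contact_force: [-7.5, 3.8, 21.3]
opening: 0.003
clk 10.65 cradle-frame tcp [-0.0099  0.0027  0.0284] toolx angle in cradle 90.22 tilt [-0.0013  0.0047 -1.    ] F(cradle) [-8.4 -0.2 21.3] q [ 0.09  0.98 -0.54  1.9   0.96  0.54 -0.03]
```

View pics/side4.png

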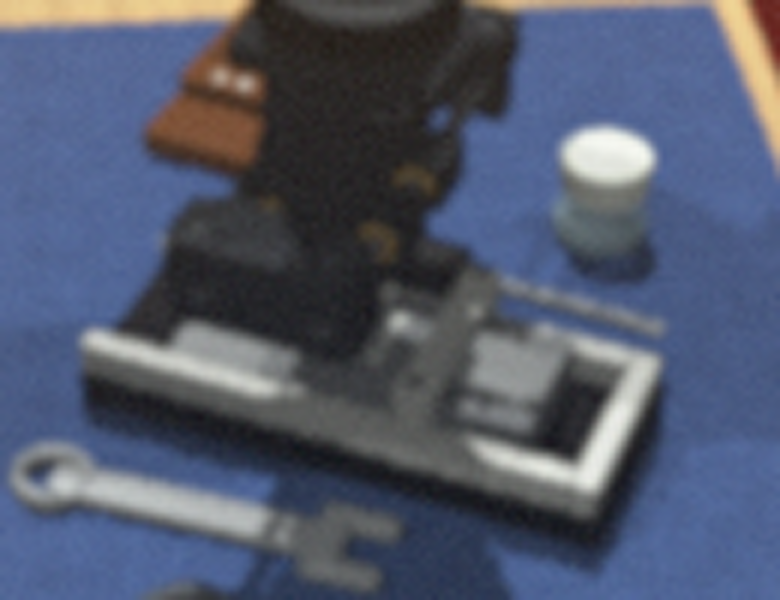

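The leaf now rides on the pack's nose at crop (520,370), so I continue.

```bash
python3 -m jog '[[0,0.003,0,0,1],[0,0.003,0,0,1],[0,0.003,0,0,1],[0,0.003,0,0,1],[0,0.002,0,0,1],[0,0,0,0,1]]' ; python3 goal.py
python3 -m jog '[[0,0.002,0,0,1],[0,0.002,0,0,1],[0,0,0,0,1]]' ; python3 goal.py
```

```text
clock: 11.3
tool_pos: [0.5599, 0.0714, 0.0284]
eef_rot: [0.857, 0.515, 0.001, -0.002]
contact_force: [-6.4, 3.6, 19.9]
opening: 0.005
clk 11.3 cradle-frame tcp [0.0042 0.0027 0.0284] toolx angle in cradle 90.21 tilt [-0.0011  0.0046 -1.    ] F(cradle) [-7.4  0.1 19.9] q [ 0.11  0.99 -0.55  1.87  0.94  0.57  0.01]
clock: 11.6
tool_pos: [0.5633, 0.0696, 0.0285]
eef_rot: [0.857, 0.515, 0.001, -0.002]
contact_force: [-6.4, 3.7, 20.0]
opening: 0.003
clk 11.6 cradle-frame tcp [0.0081 0.0028 0.0285] toolx angle in cradle 90.21 tilt [-0.0012  0.0046 -1.    ] F(cradle) [-7.4  0.2 20. ] q [ 0.12  0.99 -0.56  1.86  0.93  0.58  0.02]
```

```bash
python3 -m jog '[[0,0.001,0,0,1],[0,0.001,0,0,1],[0,0,0,0,1]]' ; python3 goal.py
python3 -m jog '[[0,0.001,0,0,1],[0,0.001,0,0,1],[0,0,0,0,1]]' ; python3 goal.py
```

```text
clock: 11.9
tool_pos: [0.5649, 0.0687, 0.0284]
eef_rot: [0.857, 0.515, 0.001, -0.002]
contact_force: [-6.3, 3.4, 19.7]
opening: 0.008
clk 11.9 cradle-frame tcp [0.0099 0.0028 0.0284] toolx angle in cradle 90.22 tilt [-0.0015  0.0046 -1.    ] F(cradle) [-7.1 -0.  19.7] q [ 0.12  0.99 -0.56  1.85  0.93  0.58  0.03]
clock: 12.2
tool_pos: [0.5666, 0.0678, 0.0284]
eef_rot: [0.857, 0.515, 0.0, -0.002]
contact_force: [-7.3, 4.3, 19.4]
opening: 0.01
clk 12.2 cradle-frame tcp [0.0118 0.0027 0.0284] toolx angle in cradle 90.22 tilt [-0.0017  0.0046 -1.    ] F(cradle) [-8.5  0.4 19.4] q [ 0.12  1.   -0.56  1.85  0.93  0.59  0.03]
```

```bash
python3 -m jog '[[0,0.001,0,0,1],[0,0.001,0,0,1],[0,0,0,0,1]]' ; python3 goal.py
python3 - <<'E'
from h import *
im=r.snapshot("side")[180:280,280:410,::-1]
cv2.imwrite("pics/side5.png",cv2.resize(im,None,fx=6,fy=6,interpolation=2))
E
```

```text
clock: 12.5
tool_pos: [0.5666, 0.0678, 0.0284]
eef_rot: [0.857, 0.515, -0.0, -0.003]
contact_force: [-11.8, 5.3, 23.1]
opening: 0.003
clk 12.5 cradle-frame tcp [0.0119 0.0028 0.0284] toolx angle in cradle 90.28 tilt [-0.0043  0.0054 -1.    ] F(cradle) [-12.9  -0.9  23.1] q [ 0.13  1.   -0.57  1.84  0.93  0.59  0.04]
```

View pics/side5.png

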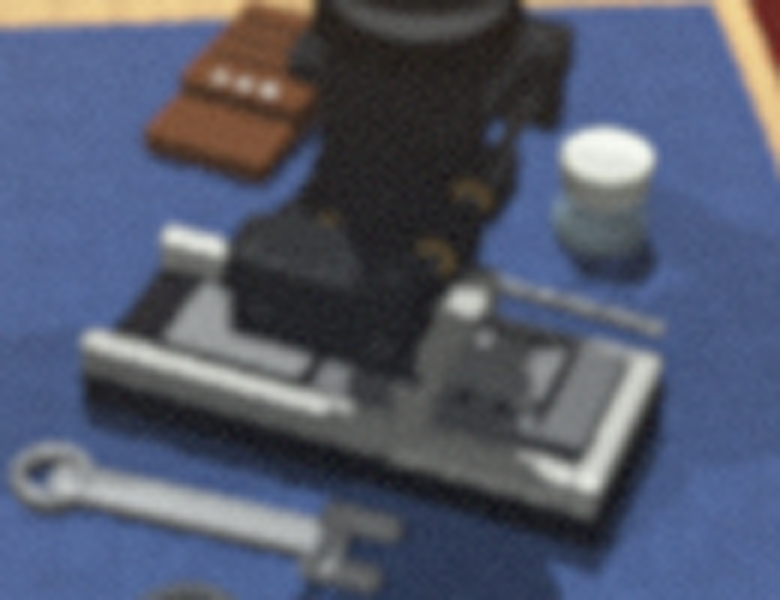

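The forward force is rising with no further travel, and the nose is against the stop. To release, I unload vertically first, then back off the step and lift.

```bash
python3 -m jog '[[0,0,-0.001,0,1],[0,0,-0.001,0,1],[0,0,-0.0005,0,1],[0,0,0,0,1]]' ; python3 goal.py
```

```text
clock: 12.95
tool_pos: [0.5666, 0.0676, 0.0286]
eef_rot: [0.857, 0.515, -0.001, -0.004]
contact_force: [-6.4, 6.8, 2.5]
opening: 0.006
clk 12.95 cradle-frame tcp [0.0119 0.0026 0.0286] toolx angle in cradle 90.28 tilt [-0.0056  0.0062 -1.    ] F(cradle) [-8.9  3.   2.5] q [ 0.13  1.   -0.57  1.84  0.92  0.59  0.04]
```

```bash
python3 -m jog '[[0,0,-0.001,0,1],[0,-0.002,-0.0005,0,1],[0,-0.002,0,0,1],[0,-0.002,0,0,1],[0,0,0,0,1]]' ; python3 goal.py
```

```text
clock: 13.45
tool_pos: [0.5651, 0.0651, 0.0306]
eef_rot: [0.858, 0.513, -0.0, 0.001]
contact_force: [-1.3, 0.2, -0.6]
opening: 0.006
clk 13.45 cradle-frame tcp [ 0.0118 -0.0003  0.0306] toolx angle in cradle 90.01 tilt [ 0.     -0.0012 -1.    ] F(cradle) [-1.2 -0.5 -0.6] q [ 0.12  0.99 -0.56  1.85  0.93  0.58  0.03]
```

Unloaded now, so I back 4 mm clear of the step, go up, then look.

```bash
python3 -m jog '[[0,-0.002,0,0,1],[0,-0.002,-0.002,0,1],[0,0,-0.01,0,1],[0,0,-0.02,0,1],[0,0,-0.03,0,1],[0,0,-0.03,0,1],[0,0,-0.03,0,1],[0,0,-0.03,0,1],[0,-0.03,-0.03,0,1],[0,-0.04,-0.02,0,1],[0,-0.04,0,0,1],[0,-0.04,0,0,1],[0,-0.04,0,0,1],[0,0,0,0,1]]' ; python3 goal.py
python3 - <<'E'
from h import *
for n,(a,b,c,d,s) in {"top":(235,170,345,290,5),"side":(280,200,410,280,6)}.items():
    im=r.snapshot(n)[:,:,::-1]; cv2.imwrite(f"pics/{n}6.png",im); im=im[b:d,a:c]
    cv2.imwrite(f"pics/{n}6c.png",cv2.resize(im,None,fx=s,fy=s,interpolation=cv2.INTER_CUBIC))
E
```

```text
clock: 14.85
tool_pos: [0.39, 0.1596, 0.234]
eef_rot: [0.856, 0.517, -0.0, 0.0]
contact_force: [0.3, -0.2, 0.6]
opening: 0.007
clk 14.85 cradle-frame tcp [-0.1871 -0.      0.234 ] toolx angle in cradle 90.53 tilt [-1.e-04 -3.e-04 -1.e+00] F(cradle) [ 0.4 -0.1  0.6] q [ 0.04  0.54 -0.82  2.13  0.61  0.72 -0.1 ]
```

View pics/side6c.png

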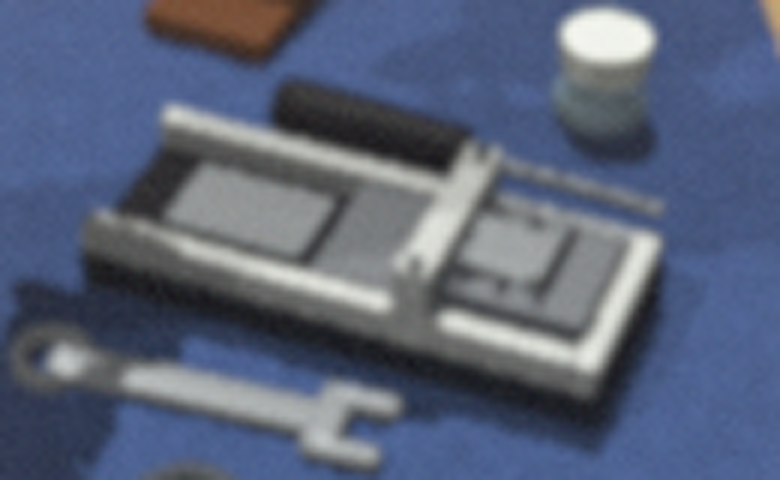

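View pics/top6.png

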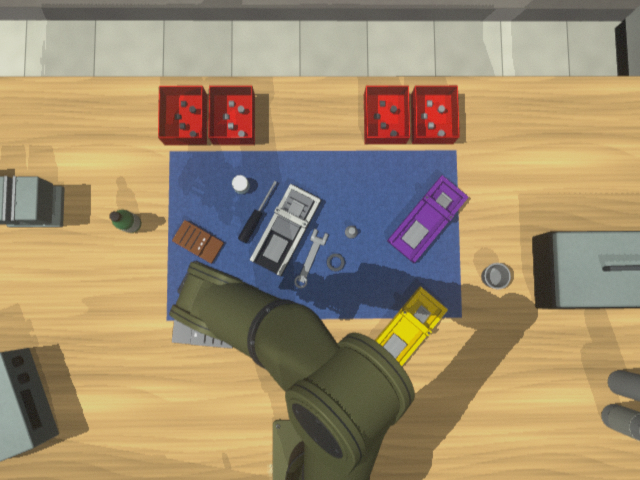

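The bed is up behind the pack and the leaf is on top. I'll check the nose gap with an overlay of the home pose.

```bash
python3 - <<'E'
from h import *
from fit import W
p=np.load("cradle.npy")
out=[]
for n,(a,b,c,d,s) in {"top":(268,178,328,246,8),"side":(330,205,400,270,8)}.items():
    im=cv2.resize(cv2.imread(f"pics/{n}6.png")[b:d,a:c],None,fx=s,fy=s,interpolation=2)
    raw=im.copy()
    for x,col in((.04,(0,255,0)),(.036,(0,0,255))):
        X=np.array([[x+.055,.03,.036],[x+.055,-.03,.036],[x-.02,-.03,.036],[x-.02,.03,.036]])
        q=((proj(n,W(p,X))-[a,b]+.5)*s).astype(int); cv2.polylines(im,[q.reshape(-1,1,2)],True,col,1)
    cv2.imwrite(f"pics/{n}7.png",cv2.resize(im,None,fx=.95,fy=.95))
E
```

```text
(no output)
```

View pics/top7.png

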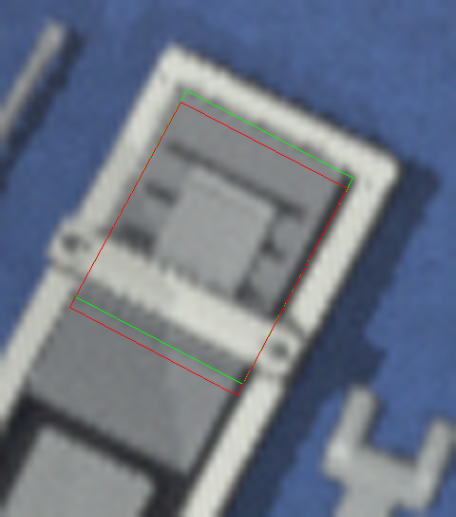

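View pics/side7.png

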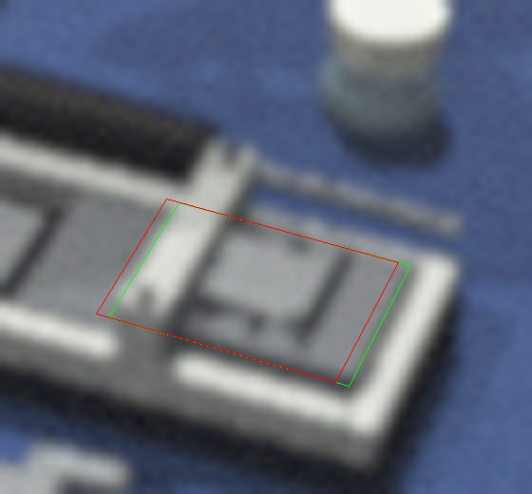

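```bash
python3 - <<'E'
from h import *
s=r.get_state(); print(s["clock"],s["contact_force"].round(2),s["qd"].round(3)); print(r.finish_job())
E
```

```text
14.95 [ 0.83 -0.02 -0.28] [ 0.027  0.024  0.027 -0.034  0.008  0.003  0.   ]
the job is handed in; nothing more can be done
None
```

I docked the pack and handed the job in at 14.95 s, but no verdict was reported. With the gripper shut, I pressed the shelf until the bed was fully down, at about 23 N. I kept about 20 N or more on it while sliding the pack under the bridge and leaf. At the stop the forward force rose to 13 N with no further travel. I then took the load off, backed away from the step and lifted clear.

**Last checks:**
- **Nose:** the overlays in both pictures put the pack close to its home position (cradle x about 0.040 m). The finger stopped 0.9 mm from where I expected it for a fully home pack.
- **Bed and leaf:** the pictures show the bed up behind the pack's tail and the leaf riding on the pack's top. I judged this by eye and did not measure the bed or leaf values, or the pack's level.
- **Surroundings:** the tools and parts look unmoved in the top picture.
- **Arm:** it was clear of everything, with the force reading under 1 N. The joints were still settling slightly, at up to 0.034 rad/s, when I handed in.

**Disagreement:** the top-only and side-only fits of the cradle's position differed by about 3 mm in both x and y. The force rise at the stop is therefore better evidence than the overlays that the pack is home. No other check failed.

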